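# Nest the saggars and slide the cover over

### The arm

A 6-joint arm with a two-finger parallel gripper is mounted at the origin on a cart in front of the work surface, level with it; the furniture and walls round the work are solid. World frame = base frame: x ahead of the robot, y to its left, z up, the work surface at z = 0. Lengths are in m, angles in rad, forces in N, time in s.
With the tool pointing down it reaches from about 0.35 to 0.975 m from the base axis. Payload 4.9 kg.
Tool frame: the origin (TCP) lies midway between the tips of the shut fingers; the grasp point (between the pads) lies 19 mm behind it; z points along the fingers, y is the line along which they close (so a half turn about z gives the same grasp; the last joint's range is limited). The gripper opens to 85 mm and grips with 20 to 120 N. Pads are 22 mm wide; open, the fingers measure 114 mm over their backs; the gripper's body (76 mm by 85 mm) begins 54 mm behind the grasp point. The pads swing forward as they close: fully open they stand 13 mm farther back than shut.
Start: joints at [1.223, 0.053, 1.613, -0, 1.476, -0.119], TCP at [0.142, 0.609, 0.202] pointing down, gripper open.
Joint ranges: [-3.01, 3.01], [-1.01, 2.22], [0.06, 2.58], [-1.02, 4.17], [0.09, 2.62], [-3.14, 3.14]. Speed limits (rad/s): [2.57, 2.57, 3.14, 3.14, 3.14, 3.14].

### API

Orientations are given as a rotation vector (axis times angle).
In Python, from station import ctrl gives the robot as it stands. The module is installed in compiled form; this text tells all that it offers.
- The arm moves only by the shell command python3 -m handwheel 'ROWS' [OPENING] [FORCE]. ROWS is JSON, a list of rows, each a list of 2 entries, a list of its own where there are three numbers: the shift along the tool's x, y, z in cm, then the turn, a rotation vector about the tool's x, y, z in rad. In form: [[[tx, ty, tz], [ax, ay, az]], ...]. A call has 1 to 5 rows; each row is the pose to reach, as a shift and turn from the pose commanded when the call began, along the tool's axes at that moment; what a row does not reach only later rows make up. A row lasts 1/8 s, in which the tool goes at most 62.5 mm and 10.7 degrees, less where a joint would pass 70% of its speed; a pose out of reach is approached as far as the arm can. A call with a gripper value outside its range is refused whole. OPENING is the gripper's target within -1 to 1 (shut at 1, half-way at 0, fully open at -1), set as the call begins (- or left out, the last holds). The fingers move at their own pace and stop on an object; FORCE is the grip in N (left out, the last holds). Time passes only in rows, so rows that repeat a pose let the fingers close. It gives the time, the measured TCP pose, the force, the opening and the grip force at its end, in the units of the state.
- ctrl.get_obs(): the state, without advancing time (a new reading comes with each control period).
- ctrl.get_image(name): name is "scene" or "top" or "wrist"; returns the picture (420x560x3 uint8, blue, green, red); there is no depth.
- ctrl.calibration(name): a dict with "fx", "fy", "cx", "cy" (pixels), "R" (3x3) and "t" (3): a world point X has camera coordinates R X + t. Camera axes: x right, y down, z forward; pixel columns grow to the right and rows downward; lengths in m; the calibration is good to about 2 mm. A picture is of the moment at which its call begins: read the wrist's pose just before it. calibration takes no time and is no camera call; for the wrist camera it gives the pose at the moment of the call.
- ctrl.finish_job(): hands the job in; it is judged then, once.
Trained networks look in the newest picture that a camera, given by its name, has taken for a name from the list of things; names that differ only in an ending like _2 or _b are one class to them, and where a whole thing is asked for, a point or a joint stands for the part that bears it (a point fixed in the world has none). Each returns a list of dicts, best first, with "score" (0 to 1); they miss things now and then, are a little off and sometimes report something else, mostly with a low value. They report only what shows in the picture. A call takes as long as a camera call.
- ctrl.look_for(camera, query): "position" ([column, row] in pixels, amid what is visible of it).
- ctrl.landmark_of(camera, query): "position" ([column, row] in pixels: a listed point, or the origin of a listed thing).
The state is a dict: "t": time; "q": joint angles; "dq": joint speeds; "effort": joint torques, N m; "tool_pos": TCP position; "tool_rot": TCP orientation; "contact_force": force on the tool from outside, world axes, zero at the start; "wrist_torque": the same for the moment, N m; "opening": finger opening in m; "grip_force": force on a finger pad.
Only numpy, scipy, OpenCV 4.12 (cv2) and the standard library are available. Lean on these libraries where they do the work, as an engineer would, in place of code of your own. Each camera call takes 0.05 s, during which the arm holds its last target. There are 200 camera calls.

### The job

Put the saggar set (three open fireclay boxes) away as one nest: lower the middle box into the big one first, then the small box into the middle one, each turned the same way as the box round it and set down flat on its floor, not dropped. Then close the nest: slide the loose cover slab off the firebrick, without lifting it, until it lies flat and squarely over the top of the big box. Leave the big box and the other things on the bench where they stand.

Things in the scene. Friction and masses are not known exactly. Their poses are not given: they have to be found in the camera images.
- saggar_large: big saggar: open refractory box 200 (its x) x 136 (y) x 108 mm high, walls 9, floor 9, mouth 182 x 118 mm, upright and loose, 1.3 kg, not to be moved over 30 mm. Origin: centre of underside, z up; the firebrick stands about 43 mm beyond its -y side. Play for the middle box: 5 mm at each long side, 19 mm at each end, as room for a finger outside its end wall.
- saggar_middle: middle saggar: like box 144 (its x) x 108 (y) x 92 mm high, walls 8, floor 8, mouth 128 x 92 mm, 0.3 kg; lowest 4 mm set in by 3 mm. Origin: centre of underside, z up. Lift it by pinching an end wall (108 mm wide, at its +x or -x end) from above; either end may lead. Seated: origin 9 mm above the big box's origin, rim 7 mm below the big rim.
- saggar_small: small saggar: like box 92 (its x) x 82 (y) x 76 mm high, walls 8, floor 8, 0.18 kg; lowest 4 mm set in by 3 mm. Origin: centre of underside, z up. In the middle box it has 5 mm play at each long side and 18 mm at each end; lift it by pinching an end wall (82 mm wide, at its +x or -x end) from above. Seated: origin 8 mm above the middle box's origin.
- cover_slab: cover: flat loose kiln slab, whitish top, 206 (its x) x 142 (y) x 15 mm thick, 0.5 kg, lying on the firebrick's top, clear of the big box's mouth. Too wide to grip; it slides when pushed on its edge. Origin: centre of underside, z up, +y towards the big box. Home: its x along the big box's x, origin over the big box's origin, 108 mm higher.
- firebrick: upright pale insulating firebrick, fixed, beside the big box: 64 mm in its x (the direction towards the big box, which lies on its +x side), 115 mm in its y, 110 mm high, so its top is 2 mm above the big box's rim. Origin at the centre of its underside.
- mug: bystander: pale bisque mug with handle, 70 x 98 x 90 mm, origin at its underside
- glaze_jar: bystander: screw-lid glaze jar, 67 mm across, 83 mm high, origin at the centre of its underside
- short_post: bystander: short hollow triangular kiln post standing up, 38 x 42 x 50 mm, origin at its underside

How it is judged:
By the outcome, as a careful person would: the job done as asked, in the order asked, and still so for the second after the job is handed in, with the robot touching nothing.
It also fails if it takes over 72 s, if anything falls off the work surface, if the arm or the gripper's body presses on something with over 40 N, if the wrist force passes 120 N, or if a joint passes its speed limit or range.

## Working session

There is one attempt and no reset: what is moved stays moved. The work goes in short steps, Python scripts to look and compute and a shell command to move; the robot and the scene stay as the last step left them, time stands still between calls to the robot, and variables do not carry over. Pictures are saved under pics/ and viewed, at most 10 in all, crops included, and the job is handed in when it is done.

```bash
mkdir -p pics; cat > h.py <<'E'
import numpy as np,cv2
from station import ctrl
from scipy.spatial.transform import Rotation as Rn
np.set_printoptions(precision=4,suppress=True)
def ray(c,uv,z):
    K=ctrl.calibration(c);R=np.array(K["R"]);t=np.array(K["t"])
    d=R.T@np.array([(uv[0]-K["cx"])/K["fx"],(uv[1]-K["cy"])/K["fy"],1]);o=-R.T@t
    return o+d*(z-o[2])/d[2]
def proj(c,X):
    K=ctrl.calibration(c);p=np.atleast_2d(X)@np.array(K["R"]).T+np.array(K["t"])
    return np.c_[K["fx"]*p[:,0]/p[:,2]+K["cx"],K["fy"]*p[:,1]/p[:,2]+K["cy"]]
E
python3 - <<'E'
from h import *
for c in ["top","scene"]:
    im=ctrl.get_image(c);cv2.imwrite(f"pics/{c}0.png",im)
    K=ctrl.calibration(c);print(c,K["fx"],-np.array(K["R"]).T@K["t"])
    for n in ["saggar_large","saggar_middle","saggar_small","cover_slab","firebrick","mug","glaze_jar","short_post"]:
        for f in (ctrl.look_for,ctrl.landmark_of):
            r=f(c,n)[:2];print(n,f.__name__,[(np.round(x["position"]),round(x["score"],2)) for x in r])
        if r: print("   z0:",ray(c,r[0]["position"],0))
o=ctrl.get_obs();print(o["tool_pos"],o["tool_rot"],Rn.from_rotvec(o["tool_rot"]).as_matrix(),o["t"])
E
```

```text
top 523.1858065123581 [0.4882 0.026  1.6385]
saggar_large call [(array([304., 207.]), 0.76)]
saggar_large call [(array([306., 210.]), 0.72)]
   z0: [ 0.56   -0.0741  0.    ]
saggar_middle call [(array([225., 223.]), 0.73)]
saggar_middle call [(array([228., 224.]), 0.85)]
   z0: [0.5122 0.1681 0.    ]
saggar_small call []
saggar_small call [(array([228., 223.]), 0.63)]
   z0: [0.5147 0.1687 0.    ]
cover_slab call [(array([365., 210.]), 0.7)]
cover_slab call [(array([361., 209.]), 0.88)]
   z0: [ 0.5659 -0.248   0.    ]
firebrick call []
firebrick call []
mug call [(array([225., 161.]), 0.93)]
mug call [(array([228., 163.]), 0.85)]
   z0: [0.7061 0.172  0.    ]
glaze_jar call [(array([263., 140.]), 0.62)]
glaze_jar call [(array([263., 143.]), 0.79)]
   z0: [0.7694 0.062  0.    ]
short_post call []
short_post call [(array([371., 262.]), 0.66)]
   z0: [ 0.4006 -0.28    0.    ]
scene 387.1243148662033 [-0.2275 -0.5549  0.8092]
saggar_large call [(array([290., 240.]), 0.56)]
saggar_large call [(array([293., 256.]), 0.59)]
   z0: [ 0.5532 -0.0776  0.    ]
saggar_middle call [(array([256., 
[... 398 characters left out ...]
 ]
firebrick call [(array([326., 274.]), 0.53), (array([254., 194.]), 0.48)]
firebrick call [(array([333., 271.]), 0.64)]
   z0: [ 0.5688 -0.2124  0.    ]
mug call [(array([255., 196.]), 0.79), (array([325., 275.]), 0.62)]
mug call [(array([257., 205.]), 0.93), (array([227., 231.]), 0.31)]
   z0: [0.7093 0.1868 0.    ]
glaze_jar call [(array([290., 196.]), 0.57)]
glaze_jar call [(array([291., 210.]), 0.71)]
   z0: [0.7598 0.0689 0.    ]
short_post call [(array([324., 312.]), 0.87)]
short_post call [(array([323., 321.]), 0.63)]
   z0: [ 0.3854 -0.2803  0.    ]
[0.1418 0.6087 0.2017] [ 0.3586  3.121  -0.    ] [[-0.9739  0.2268  0.    ]
 [ 0.2268  0.9739 -0.    ]
 [-0.     -0.     -1.    ]] 1.7
```

View pics/top0.png

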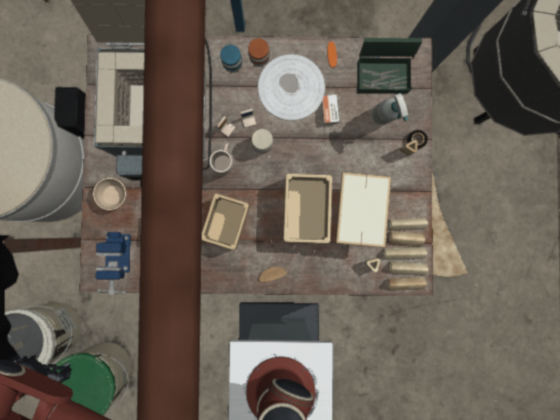

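View pics/scene0.png

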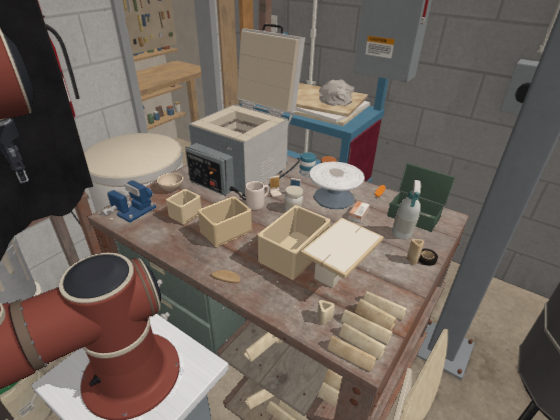

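Top shows the big box (308,208), slab (364,210) and middle box (226,221); the small box is hidden under the beam there. Scene shows the small box at (183,208), the middle at (226,220), the big at (293,240) and the slab at (343,246). I'll refine with the wrist camera.

```bash
python3 - <<'E'
from h import *
for uv in [(183,219),(183,208)]: print("small",ray("scene",uv,0),ray("scene",uv,0.076))
o=ctrl.get_obs();R=Rn.from_rotvec(o["tool_rot"]).as_matrix();p=o["tool_pos"]
K=ctrl.calibration("wrist");Rc=np.array(K["R"]);C=-Rc.T@K["t"]
print("cam in tool:",R.T@(C-p),"axes",(R.T@Rc.T).tolist(),K["fx"],K["cx"],K["cy"])
for uv in [(0,0),(560,420)]: print(ray("wrist",uv,0.08))
# target hover
for tgt in [(0.50,0.25,0.40),(0.52,-0.1,0.4)]: print("tool shift cm",R.T@(np.array(tgt)-p)*100)
im=cv2.imread("pics/top0.png");c=cv2.resize(im[165:255,195:395],None,fx=4,fy=4,interpolation=cv2.INTER_CUBIC);cv2.imwrite("pics/crop.png",c)
E
```

```text
small [0.486  0.3424 0.    ] [0.419  0.2582 0.076 ]
small [0.5339 0.3928 0.    ] [0.4624 0.3038 0.076 ]
cam in tool: [ 0.0663  0.0003 -0.1725] axes [[0.00034364106237304266, -0.9645777857840481, -0.26379836444292926], [0.9999991465781375, 0.0006639750317319279, -0.0011251578357896921], [0.0012604577813054218, -0.2637977526612034, 0.9645771907613621]] 344.0211630091381 277.98840324365636 210.32612471638657
[-0.0537  0.4371  0.08  ]
[0.4483 0.845  0.08  ]
tool shift cm [-43.0264 -26.8103 -19.8298]
tool shift cm [-52.9118 -60.4448 -19.8296]
```

View pics/crop.png

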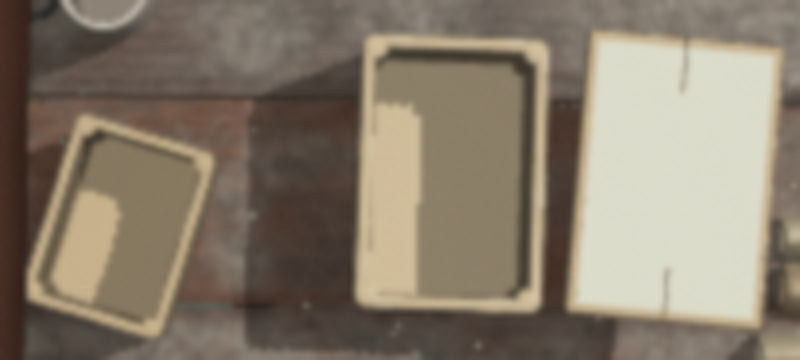

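Rim corners in the crop: middle (82,114),(214,155),(158,337),(28,298); big (365,36),(547,42),(541,310),(356,305); slab (594,31),(782,48),(758,326),(568,310). I'll move to a hover and look with the wrist camera.

```bash
python3 -m handwheel '[[[-4,-3,-3.5],[0,0,0]],[[-8.5,-6.5,-6],[0,0,0]],[[-13,-10,-8.5],[0,0,0]],[[-17.5,-13.5,-11],[0,0,0]],[[-22,-17,-13],[0,0,0]]]'
python3 -m handwheel '[[[-4.5,-3.5,-1],[0,0,0]],[[-9,-7,-2],[0,0,0]],[[-13,-10.5,-3],[0,0,0]],[[-17,-14,-3],[0,0,0]],[[-17,-14,-3],[0,0,0]]]'
cat >> h.py <<'E'
from scipy.optimize import least_squares
def rect(cam,px,L,W,z,g=None):
    """fit (x,y,yaw) of L x W rectangle at height z to 4 pixel corners in any order-consistent list"""
    P=np.array([ray(cam,p,z)[:2] for p in px]);best=None
    for k in range(4):
      for m in (1,-1):
        S=np.roll(np.array([[1,1],[1,-1],[-1,-1],[-1,1]])[::m],k,0)*[L/2,W/2]
        def f(v):
            c,s=np.cos(v[2]),np.sin(v[2]);return ((S@np.array([[c,s],[-s,c]])+v[:2])-P).ravel()
        for a in (-.3,.3):
            r=least_squares(f,[*P.mean(0),a])
            if abs(r.x[2])<.8 and (best is None or r.cost<best.cost):best=r
    return best.x,np.sqrt(best.fun**2).max()
E
python3 - <<'E'
from h import *
q=lambda l:[((x+.5)/4-.5+195,(y+.5)/4-.5+165) for x,y in l]
print("mid",rect("top",q([(82,114),(214,155),(158,337),(28,298)]),.144,.108,.092))
print("large",rect("top",q([(365,36),(547,42),(541,310),(356,305)]),.2,.136,.108))
print("slab",rect("top",q([(594,31),(782,48),(758,326),(568,310)]),.206,.142,.125))
cv2.imwrite("pics/w1.png",ctrl.get_image("wrist"));print(ctrl.get_obs()["tool_pos"])
print({k:np.array(v).tolist() for k,v in ctrl.calibration("wrist").items()})
E
```

```text
t: 2.33
tool_pos: [0.3184, 0.3918, 0.3332]
tool_rot: [0.358, 3.12, 0.002]
contact_force: [1.2, 0.7, -0.2]
opening: 0.0851
grip_force: 0.0
t: 2.95
tool_pos: [0.4527, 0.2158, 0.3615]
tool_rot: [-0.367, -3.12, 0.001]
contact_force: [0.3, 0.9, -1.0]
opening: 0.0854
grip_force: 0.0
mid (array([ 0.52  ,  0.1701, -0.278 ]), np.float64(0.0044005925289454795))
large (array([ 0.5615, -0.0735, -0.0187]), np.float64(0.001843700320385222))
slab (array([ 0.5587, -0.2341, -0.0829]), np.float64(0.0026840093577517043))
[0.4518 0.2172 0.3616]
{'fx': 344.0211630091381, 'fy': 344.0211630091381, 'cx': 277.98840324365636, 'cy': 210.32612471638657, 'R': [[0.22949462331240555, 0.9733092608857563, -0.0011404142762275827], [0.939045662180164, -0.22110722237953317, 0.26325812532992515], [0.25597941755406034, -0.061487225385701005, -0.9647247581061937]], 't': [-0.31486547072308735, -0.4529827161694553, 0.4303604063582849]}
```

View pics/w1.png

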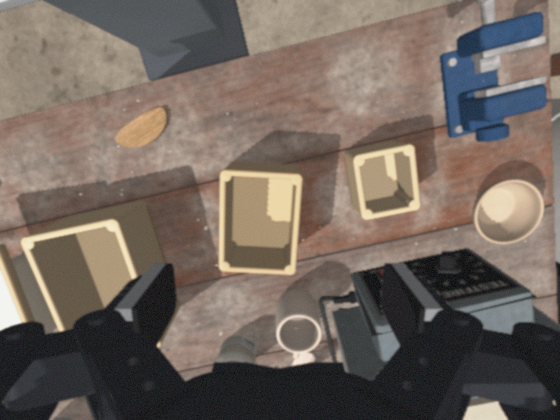

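Wrist view: middle rim (221,171),(302,173),(296,275),(219,271); small rim about (352,153),(414,146),(420,212),(360,220); big box at left. I'll zoom in for accurate corners.

```bash
python3 - <<'E'
import cv2
im=cv2.imread("pics/w1.png");cv2.imwrite("pics/crop2.png",cv2.resize(im[130:290,210:430],None,fx=3.6,fy=3.6,interpolation=cv2.INTER_CUBIC))
E
```

```text
(no output)
```

View pics/crop2.png

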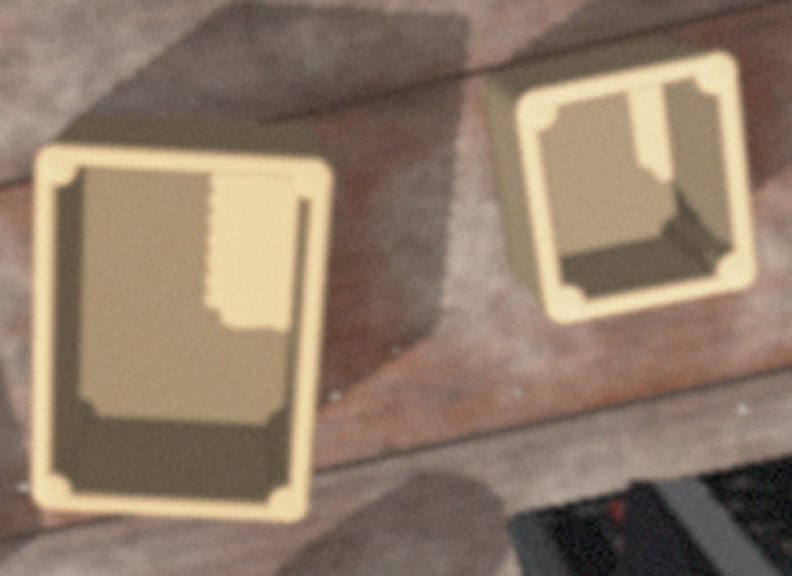

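```bash
python3 - <<'E'
from h import *
q=lambda l:[((x+.5)/3.6-.5+210,(y+.5)/3.6-.5+130) for x,y in l]
m=rect("wrist",q([(35,144),(333,158),(307,523),(30,508)]),.144,.108,.092)
s=rect("wrist",q([(514,95),(737,50),(758,280),(550,326)]),.092,.082,.076)
print("mid",m,"small",s)
o=ctrl.get_obs();R=Rn.from_rotvec(o["tool_rot"]).as_matrix();print(o["q"],R)
for e in (-1,1):
    x,y,a=m[0];d=np.array([np.cos(a),np.sin(a)]);w=np.array([x,y])+e*d*.068
    print(e,"wall",w, "shift cm to z.25",R.T@(np.append(w,.25)-o["tool_pos"])*100)
E
```

```text
mid (array([ 0.5177,  0.1747, -0.286 ]), np.float64(0.0010424821525055195)) small (array([ 0.5051,  0.3561, -0.0232]), np.float64(0.0022011664547018084))
[ 0.2994 -0.2877  1.6643  0.0004  1.7654 -1.0393] [[-0.9732  0.2299 -0.0005]
 [ 0.2299  0.9732  0.0002]
 [ 0.0005  0.0001 -1.    ]]
-1 wall [0.4525 0.1938] shift cm to z.25 [-0.6085 -2.2629 11.1581]
1 wall [0.583  0.1555] shift cm to z.25 [-14.1887  -2.9967  11.1507]
```

```bash
python3 -m handwheel '[[[-0.1,-0.5,2],[0,0,0.18]],[[-0.2,-1,4],[0,0,0.36]],[[-0.4,-1.5,6],[0,0,0.54]],[[-0.5,-2,8],[0,0,0.72]],[[-0.6,-2.3,10],[0,0,0.9]]]' -1 80
python3 -m handwheel '[[[0,0,2],[0,0,0.18]],[[0,0,4],[0,0,0.36]],[[0,0,6],[0,0,0.54]],[[0,0,8],[0,0,0.72]],[[0,0,8],[0,0,0.72]]]' -0.2
cat >> h.py <<'E'
def delta(pos,ang):
    """shift cm / turn to bring TCP to pos with tool y at world angle ang (rad), pointing down"""
    o=ctrl.get_obs();R=Rn.from_rotvec(o["tool_rot"]).as_matrix()
    y=np.array([np.cos(ang),np.sin(ang),0]);z=np.array([0,0,-1.]);T=np.c_[np.cross(y,z),y,z]
    print("TCP",o["tool_pos"],"yaw",np.arctan2(R[1,1],R[0,1]),"shift",R.T@(np.array(pos)-o["tool_pos"])*100,"turn",Rn.from_matrix(R.T@T).as_rotvec(),"open",o["opening"],"t",o["t"])
E
python3 -c "
from h import *
delta((.4525,.1938,.05),-.286)"
```

```text
t: 3.62
tool_pos: [0.4511, 0.1958, 0.2611]
tool_rot: [-1.685, -2.651, -0.001]
contact_force: [-0.4, -0.4, 0.6]
opening: 0.0853
grip_force: 0.0
t: 4.25
tool_pos: [0.45, 0.1954, 0.1798]
tool_rot: [-2.502, -1.896, 0.005]
contact_force: [0.8, -0.2, -0.5]
opening: 0.0512
grip_force: 0.0
TCP [0.45   0.1954 0.1798] yaw -0.27385637848966304 shift [-0.0677  0.3351 12.9809] turn [-0.0035  0.0017  0.0121] open 0.05117187118447932 t 4.25
```

```bash
python3 -m handwheel '[[[-0.1,0.3,4.5],[0,0,0.01]],[[-0.1,0.3,9],[0,0,0.01]],[[-0.1,0.3,12.9],[0,0,0.01]],[[-0.1,0.3,12.9],[0,0,0.01]]]' -0.2
python3 -m handwheel '[[[0,0,0],[0,0,0]],[[0,0,0],[0,0,0]],[[0,0,0],[0,0,0]],[[0,0,0],[0,0,0]],[[0,0,0],[0,0,0]]]' 1 80
python3 -c "
from h import *
delta((.4525,.1938,.05),-.286)"
```

```text
t: 4.75
tool_pos: [0.4519, 0.1928, 0.0504]
tool_rot: [-2.512, -1.882, 0.009]
contact_force: [-0.3, 0.5, -0.3]
opening: 0.0514
grip_force: 0.0
t: 5.38
tool_pos: [0.4558, 0.1935, 0.0555]
tool_rot: [2.517, 1.88, 0.005]
contact_force: [-3.2, 1.3, 6.0]
opening: 0.0052
grip_force: 78.7
TCP [0.4558 0.1935 0.0555] yaw -0.2876611698798955 shift [-0.0697 -0.3281  0.5478] turn [ 0.0022 -0.0023 -0.0017] open 0.005164080303863062 t 5.375
```

```bash
python3 -m handwheel '[[[0,0,-1.5],[0,0,0]],[[0,0,-4],[0,0,0]],[[0,0,-8],[0,0,0]],[[0,0,-12],[0,0,0]],[[0,0,-14],[0,0,0]]]'
python3 -m handwheel '[[[0,0,0],[0,0,0]],[[0,0,0],[0,0,0]]]'
python3 - <<'E'
from h import *
delta((.4525,.1938,.05),-.286)
a=ctrl.get_image("wrist");b=ctrl.get_image("scene")
cv2.imwrite("pics/g1.png",np.hstack([a,b])[:, :][::1]);cv2.imwrite("pics/w2.png",a)
cv2.imwrite("pics/g1.png",cv2.resize(np.hstack([a[:,60:480],b[100:380,100:380].repeat(1,0)[:280]if 0 else cv2.resize(b[100:380,100:380],(420,420))]),(800,400)))
E
```

```text
t: 6.0
tool_pos: [0.4555, 0.193, 0.196]
tool_rot: [2.516, 1.879, 0.006]
contact_force: [0.3, 0.5, -3.3]
opening: 0.0049
grip_force: 78.9
t: 6.25
tool_pos: [0.4533, 0.1924, 0.1905]
tool_rot: [-2.516, -1.879, 0.005]
contact_force: [0.1, -0.1, -4.1]
opening: 0.0049
grip_force: 78.9
TCP [0.4533 0.1924 0.1905] yaw -0.28801205106393335 shift [ 0.1336 -0.0675 14.0545] turn [-0.0032  0.0019 -0.002 ] open 0.0048744435077951185 t 6.25
```

View pics/g1.png

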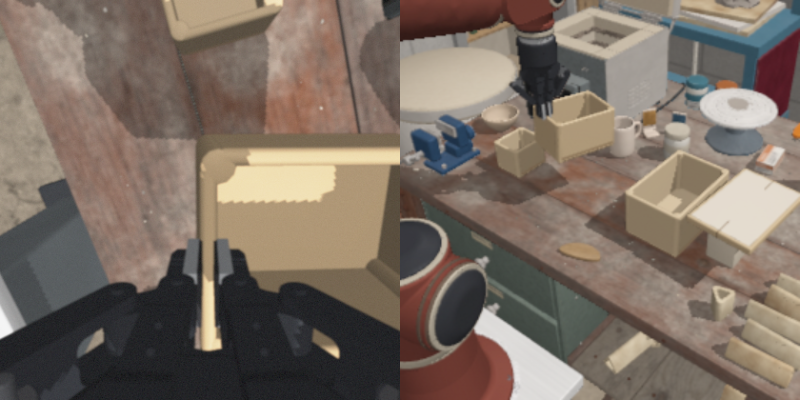

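Wrist view: the near end wall is pinched squarely, with the box corner at about native (273,154). In the scene view the box hangs level. Next I refine the poses by edge fitting.

```bash
cat >> h.py <<'E'
def efit(im,K,v0,L,W,z,edges="NSEW",r=6,it=6,b=None):
    """refine (x,y,yaw) of rectangle outline (bright inside) by edge search; N=+x,S=-x,E=+y,W=-y edges"""
    g=cv2.GaussianBlur(im,(0,0),.8).astype(float).sum(2);Rk,tk=np.array(K["R"]),np.array(K["t"])
    def P(v,S):
        c,s=np.cos(v[2]),np.sin(v[2]);X=np.c_[v[0]+c*S[:,0]-s*S[:,1],v[1]+s*S[:,0]+c*S[:,1],np.full(len(S),z)]
        p=X@Rk.T+tk;return np.c_[K["fx"]*p[:,0]/p[:,2]+K["cx"],K["fy"]*p[:,1]/p[:,2]+K["cy"]]
    u=np.linspace(-.8,.8,33)/2;S=[];Nn=[]
    for e in edges:
        n=dict(N=(1,0),S=(-1,0),E=(0,1),W=(0,-1))[e];n=np.array(n,float)
        S+= [n*[L/2,W/2]+np.array([n[1],n[0]])*[L,W]*k for k in u];Nn+=[n]*33
    S=np.array(S);Nn=np.array(Nn);v=np.array(v0,float)
    for i in range(it):
        p=P(v,S);d=P(v,S+Nn*.004)-p;d/=np.linalg.norm(d,axis=1)[:,None]
        rr=r if i<2 else 3
        t=np.arange(-rr,rr+.1,.25);xy=p[:,None]+d[:,None]*t[None,:,None]
        q=cv2.remap(g.astype(np.float32),xy[...,0].astype(np.float32),xy[...,1].astype(np.float32),cv2.INTER_LINEAR)
        G=-np.gradient(q,axis=1)/.25;j=G.argmax(1);ok=(G.max(1)>12)&(p.min(1)>2)&(p[:,0]<557)&(p[:,1]<417)
        T=p+d*t[j][:,None]
        f=lambda w:((P(w,S)-T)*d).sum(1)[ok]
        sol=least_squares(f,v,loss="soft_l1",f_scale=.5,x_scale=[.01,.01,.05]);v=sol.x
    return v,ok.sum(),np.median(abs(f(v)))
E
python3 - <<'E'
from h import *
Kt=ctrl.calibration("top");top=cv2.imread("pics/top0.png");w1=cv2.imread("pics/w1.png")
K1={'fx':344.0211630091381,'fy':344.0211630091381,'cx':277.98840324365636,'cy':210.32612471638657,'R':[[0.22949462331240555,0.9733092608857563,-0.0011404142762275827],[0.939045662180164,-0.22110722237953317,0.26325812532992515],[0.25597941755406034,-0.061487225385701005,-0.9647247581061937]],'t':[-0.31486547072308735,-0.4529827161694553,0.4303604063582849]}
B=dict(large=((.5615,-.0735,-.019),.2,.136,.108),mid=((.5177,.1747,-.286),.144,.108,.092),slab=((.5587,-.2341,-.083),.206,.142,.125),small=((.505,.356,-.023),.092,.082,.076))
for n,a in B.items():
    if n!="small": print("top",n,efit(top,Kt,*a))
    if n!="slab": print("w1",n,efit(w1,K1,*a,edges="SEW" if n=="large" else "NSEW"))
o=ctrl.get_obs();R=Rn.from_rotvec(o["tool_rot"]).as_matrix()
print("corner tool-frame mm",1e3*R.T@(ray("wrist",(273,154),o["tool_pos"][2]+.0365)-o["tool_pos"]))
E
```

```text
top large (array([ 0.5616, -0.0738, -0.0239]), np.int64(132), np.float64(0.2483110882688711))
w1 large (array([ 0.5607, -0.0697, -0.0167]), np.int64(76), np.float64(0.24235440502227423))
top mid (array([ 0.5202,  0.1718, -0.2899]), np.int64(132), np.float64(0.2244879549935024))
w1 mid (array([ 0.5179,  0.1746, -0.2885]), np.int64(132), np.float64(0.3074440128482926))
top slab (array([ 0.5584, -0.2339, -0.0806]), np.int64(132), np.float64(0.5623750239911877))
w1 small (array([ 0.5053,  0.3554, -0.0289]), np.int64(132), np.float64(0.2651798790892571))
corner tool-frame mm [ 52.6264  -1.5    -36.6097]
```

```bash
python3 -m handwheel '[[[-4.8,2.2,-2],[0,0,-0.05]],[[-9.6,4.5,-2],[0,0,-0.11]],[[-14.4,6.7,-2],[0,0,-0.16]],[[-19.2,9,-2],[0,0,-0.22]],[[-23.8,11.2,-2],[0,0,-0.27]]]'
python3 -m handwheel '[[[0,0,0],[0,0,0]],[[0,0,0],[0,0,0]],[[0,0,0],[0,0,0]]]'
python3 - <<'E'
from h import *
delta((.4927,-.0683,.2),-.02)
K=ctrl.calibration("wrist");a=ctrl.get_image("wrist");cv2.imwrite("pics/w3.png",a)
o=ctrl.get_obs();p=o["tool_pos"];R=Rn.from_rotvec(o["tool_rot"]).as_matrix();y=np.arctan2(R[1,1],R[0,1])
c=p+R@[0,.068,0];L=efit(a,K,(.5607,-.0697,-.02),.2,.136,.108,"ES",r=10);M=efit(a,K,(c[0],c[1],y),.144,.108,p[2]+.0365,"ES",r=10)
print("large",L,"mid",M)
for v,l,w,z,col in [(L[0],.2,.136,.108,(0,0,255)),(M[0],.144,.108,p[2]+.0365,(0,255,0))]:
    cs,s=np.cos(v[2]),np.sin(v[2]);S=np.array([[1,1],[1,-1],[-1,-1],[-1,1]])*[l/2,w/2]
    P=proj("wrist",np.c_[v[0]+cs*S[:,0]-s*S[:,1],v[1]+s*S[:,0]+cs*S[:,1],np.full(4,z)])
    cv2.polylines(a,[np.int32(P.round())],True,col,1)
cv2.imwrite("pics/w3o.png",a)
E
```

```text
t: 6.98
tool_pos: [0.4935, -0.0689, 0.211]
tool_rot: [-2.238, -2.202, 0.002]
contact_force: [0.6, -0.0, -3.2]
opening: 0.0046
grip_force: 79.0
t: 7.35
tool_pos: [0.4939, -0.0662, 0.212]
tool_rot: [-2.239, -2.202, 0.001]
contact_force: [0.5, -0.1, -3.1]
opening: 0.0048
grip_force: 79.0
TCP [ 0.4939 -0.0662  0.212 ] yaw -0.01661032272200789 shift [-0.2132 -0.1175  1.1985] turn [-0.0012 -0.0004  0.0034] open 0.0048347586379455035 t 7.35
large (array([ 0.5617, -0.0728, -0.0287]), np.int64(65), np.float64(0.30616647724672114)) mid (array([ 0.5636, -0.0692, -0.0093]), np.int64(61), np.float64(0.33493276034859404))
```

View pics/w3o.png

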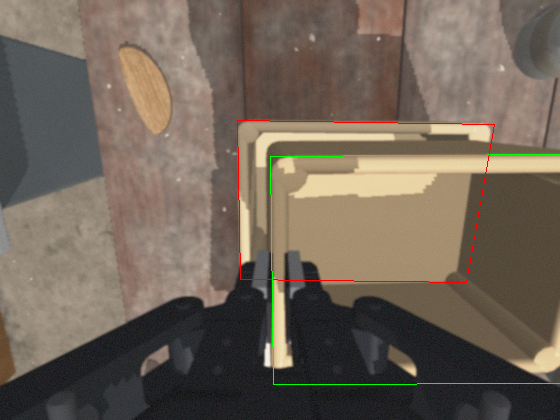

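The overlay fits both rims well: big rim red, held rim green. The held box needs about (-2,-3) mm and a 0.01 rad correction. I'll lower it into the mouth in stages.

```bash
python3 -m handwheel '[[[-0.3,-0.2,0],[0,0,0.01]],[[-0.3,-0.2,2],[0,0,0.01]],[[-0.3,-0.2,4],[0,0,0.01]],[[-0.3,-0.2,6],[0,0,0.01]],[[-0.3,-0.2,6],[0,0,0.01]]]'
python3 - <<'E'
from h import *
delta((.4917,-.0692,.0645),-.025)
E
```

```text
t: 8.02
tool_pos: [0.49, -0.0695, 0.1491]
tool_rot: [-2.248, -2.186, 0.005]
contact_force: [-0.3, 0.4, -3.6]
opening: 0.0052
grip_force: 79.0
TCP [ 0.49   -0.0695  0.1491] yaw -0.028020144302459984 shift [0.0249 0.2194 8.4579] turn [-0.0063 -0.0017 -0.003 ] open 0.005230759973699046 t 8.025
```

```bash
python3 -m handwheel '[[[0,0.1,1.5],[0,0,0]],[[0,0.1,3],[0,0,0]],[[0,0.1,4.5],[0,0,0]],[[0,0.1,6],[0,0,0]],[[0,0.1,6.5],[0,0,0]]]'
python3 -m handwheel '[[[0,0,0.5],[0,0,0]],[[0,0,1],[0,0,0]],[[0,0,1],[0,0,0]]]'
python3 - <<'E'
from h import *
delta((.4917,-.0692,.0645),-.025)
E
```

```text
t: 8.65
tool_pos: [0.4922, -0.0699, 0.0859]
tool_rot: [-2.251, -2.188, 0.002]
contact_force: [0.0, -0.3, -3.6]
opening: 0.0049
grip_force: 79.1
t: 9.02
tool_pos: [0.4931, -0.0702, 0.0775]
tool_rot: [-2.252, -2.19, 0.0]
contact_force: [0.0, -0.0, -2.6]
opening: 0.0049
grip_force: 79.1
TCP [ 0.4931 -0.0702  0.0775] yaw -0.02804684702103028 shift [ 0.0965 -0.1458  1.3048] turn [-0.0003 -0.0001 -0.003 ] open 0.004934688366169307 t 9.025
```

```bash
for i in 1; do python3 -m handwheel '[[[0,0,0.3],[0,0,0]],[[0,0,0.6],[0,0,0]],[[0,0,0.8],[0,0,0]],[[0,0,0.8],[0,0,0]]]' | egrep 'pos|force'; done
```

```text
tool_pos: [0.4933, -0.0702, 0.0696]
contact_force: [0.4, 0.1, -2.5]
grip_force: 79.0
```

```bash
python3 -m handwheel '[[[0,0,0.2],[0,0,0]],[[0,0,0.4],[0,0,0]],[[0,0,0.4],[0,0,0]]]' | egrep 'pos|force'
```

```text
tool_pos: [0.4933, -0.0703, 0.0657]
contact_force: [-1.9, 0.7, -1.2]
grip_force: 79.2
```

Contact is beginning. I'll lower slightly more.

```bash
python3 -m handwheel '[[[0,0,0.15],[0,0,0]],[[0,0,0.3],[0,0,0]],[[0,0,0.3],[0,0,0]]]' | egrep 'pos|force'
```

```text
tool_pos: [0.4934, -0.0703, 0.0645]
contact_force: [-7.0, 1.3, 9.2]
grip_force: 80.5
```

```bash
python3 -m handwheel '[[[0,0,0],[0,0,0]],[[0,0,0],[0,0,0]],[[0,0,0],[0,0,0]],[[0,0,0],[0,0,0]]]' 0.75 20 
python3 -m handwheel '[[[0,0,-1],[0,0,0]],[[0,0,-2.5],[0,0,0]],[[0,0,-4.5],[0,0,0]],[[0,0,-8],[0,0,0]],[[0,0,-13],[0,0,0]]]'
```

```text
t: 10.78
tool_pos: [0.4933, -0.0702, 0.0626]
tool_rot: [2.252, 2.19, 0.0]
contact_force: [-0.1, -0.2, 0.4]
opening: 0.0105
grip_force: 0.0
t: 11.4
tool_pos: [0.4924, -0.07, 0.1938]
tool_rot: [-2.251, -2.189, 0.001]
contact_force: [0.4, -0.5, -0.2]
opening: 0.0106
grip_force: 0.0
```

```bash
python3 -m handwheel '[[[5,0,-3],[0,0,0]],[[11,-0.7,-4],[0,0,0]],[[17,-1,-5],[0,0,0]],[[17,-1,-5],[0,0,0]]]' -0.2 80 | grep pos
python3 - <<'E'
from h import *
delta((.4633,.3566,.10),-.029)
K=ctrl.calibration("wrist");a=ctrl.get_image("wrist");cv2.imwrite("pics/w4.png",a)
L=efit(a,K,(.5617,-.0725,-.026),.2,.136,.108,"NESW",r=8);M=efit(a,K,(.5617,-.0725,-.026),.144,.108,.101,"NESW",r=5)
print("large",L,"mid",M)
for v,l,w,z,col in [(L[0],.2,.136,.108,(0,0,255)),(M[0],.144,.108,.101,(0,255,0))]:
    cs,s=np.cos(v[2]),np.sin(v[2]);S=np.array([[1,1],[1,-1],[-1,-1],[-1,1]])*[l/2,w/2]
    P=proj("wrist",np.c_[v[0]+cs*S[:,0]-s*S[:,1],v[1]+s*S[:,0]+cs*S[:,1],np.full(4,z)])
    cv2.polylines(a,[np.int32(P.round())],True,col,1)
cv2.imwrite("pics/w4o.png",a)
E
```

```text
tool_pos: [0.4883, 0.1034, 0.2455]
TCP [0.4883 0.1034 0.2455] yaw -0.021590174665517572 shift [25.2481 -3.0995 14.5616] turn [ 0.004  -0.0009  0.0074] open 0.051397194804010254 t 11.9
large (array([ 0.5615, -0.0732, -0.024 ]), np.int64(52), np.float64(0.27065334931815066)) mid (array([ 0.5626, -0.0767, -0.0475]), np.int64(47), np.float64(0.24708658206772874))
```

View pics/w4o.png

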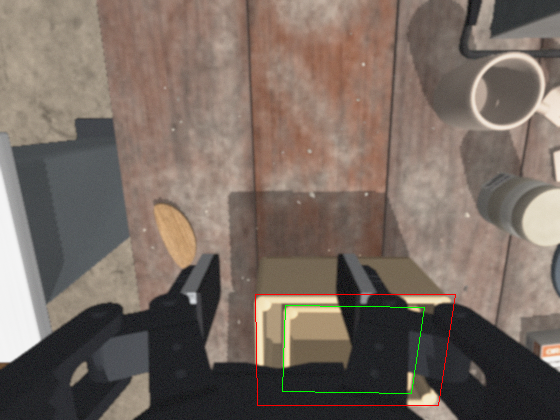

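The middle box sits low inside the big box, squarely. The fit to its rim is weak because the gripper hides part of it. Next, the small box.

```bash
python3 -m handwheel '[[[5.5,-0.6,0],[0,0,0]],[[11,-1.2,0],[0,0,0]],[[16.5,-2,0],[0,0,0]],[[22,-2.7,1],[0,0,0]],[[25.3,-3.1,4],[0,0,0.007]]]' | grep pos
python3 -m handwheel '[[[0,0,4],[0,0,0]],[[0,0,7],[0,0,0]],[[0,0,7],[0,0,0]]]' | grep pos
python3 - <<'E'
from h import *
delta((.4633,.3566,.034),-.029)
E
```

```text
tool_pos: [0.4657, 0.3552, 0.2049]
tool_pos: [0.4629, 0.3513, 0.1296]
TCP [0.4629 0.3513 0.1296] yaw -0.036833197820152715 shift [0.5627 0.0681 9.5539] turn [-0.0053  0.0038 -0.0078] open 0.050944629111054844 t 12.95
```

```bash
python3 -m handwheel '[[[0.4,0.05,3],[0,0,0]],[[0.4,0.05,6],[0,0,0]],[[0.4,0.05,9.4],[0,0,0]],[[0.4,0.05,9.4],[0,0,0]]]' | egrep 'pos|force'
python3 -m handwheel '[[[0,0,0],[0,0,0]],[[0,0,0],[0,0,0]],[[0,0,0],[0,0,0]],[[0,0,0],[0,0,0]],[[0,0,0],[0,0,0]]]' 1 60
python3 -m handwheel '[[[0,0,-1.5],[0,0,0]],[[0,0,-5],[0,0,0]],[[0,0,-10],[0,0,0]],[[0,0,-16],[0,0,0]],[[0,0,-19],[0,0,0]]]'
```

```text
tool_pos: [0.4641, 0.3562, 0.0376]
contact_force: [-0.1, -0.8, -0.1]
grip_force: 0.0
t: 14.08
tool_pos: [0.4662, 0.3585, 0.0413]
tool_rot: [2.259, 2.182, 0.005]
contact_force: [-0.8, -0.9, 6.5]
opening: 0.0057
grip_force: 60.3
t: 14.7
tool_pos: [0.4658, 0.3585, 0.234]
tool_rot: [2.259, 2.181, 0.01]
contact_force: [0.1, 0.3, -1.0]
opening: 0.0053
grip_force: 59.3
```

```bash
python3 -m handwheel '[[[-6,1,0],[0,0,0]],[[-12,2,0],[0,0,0]],[[-18,3,0],[0,0,0]],[[-24,4,0],[0,0,0]],[[-30,5,0],[0,0,0]]]' | egrep 'pos|force'
python3 -m handwheel '[[[-6,1,1],[0,0,-0.01]],[[-12,1.9,2],[0,0,-0.01]],[[-12.9,1.9,3],[0,0,-0.01]],[[-12.9,1.9,3],[0,0,-0.01]],[[-12.9,1.9,3],[0,0,-0.01]]]'
python3 - <<'E'
from h import *
delta((.5202,-.0727,.2),-.025)
K=ctrl.calibration("wrist");a=ctrl.get_image("wrist");cv2.imwrite("pics/w5.png",a)
o=ctrl.get_obs();p=o["tool_pos"];R=Rn.from_rotvec(o["tool_rot"]).as_matrix();y=np.arctan2(R[1,1],R[0,1])
c=p+R@[0,.042,0]
fits=[("large",(.5617,-.073,-.025),.2,.136,.108),("mid",(.5622,-.0737,-.025),.144,.108,.101),("small",(c[0],c[1],y),.092,.082,p[2]+.0347)]
for n,v0,l,w,z in fits:
    F=efit(a,K,v0,l,w,z,"ES",r=7 if n!="mid" else 4);v=F[0];print(n,v0,F)
    cs,s=np.cos(v[2]),np.sin(v[2]);S=np.array([[1,1],[1,-1],[-1,-1],[-1,1]])*[l/2,w/2]
    P=proj("wrist",np.c_[v[0]+cs*S[:,0]-s*S[:,1],v[1]+s*S[:,0]+cs*S[:,1],np.full(4,z)])
    cv2.polylines(a,[np.int32(P.round())],True,(0,0,255),1)
cv2.imwrite("pics/w5o.png",cv2.resize(a[80:330,180:560],None,fx=2,fy=2))
E
```

```text
tool_pos: [0.5038, 0.0544, 0.2293]
contact_force: [0.6, 0.8, -2.1]
grip_force: 59.3
t: 15.95
tool_pos: [0.5187, -0.0721, 0.1991]
tool_rot: [2.247, 2.195, 0.001]
contact_force: [0.3, 0.5, -0.9]
opening: 0.0055
grip_force: 59.3
TCP [ 0.5187 -0.0721  0.1991] yaw -0.023340014777882296 shift [-0.054   0.149  -0.0851] turn [ 0.0004 -0.0003  0.0017] open 0.005451705557780877 t 15.95
large (0.5617, -0.073, -0.025) (array([ 0.5617, -0.073 , -0.0291]), np.int64(66), np.float64(0.25510330866854747))
mid (0.5622, -0.0737, -0.025) (array([ 0.5638, -0.0748, -0.0341]), np.int64(64), np.float64(0.2829676497007857))
small (np.float64(0.5608959909328232), np.float64(-0.07301648834756672), np.float64(-0.02291696401000287)) (array([ 0.5623, -0.0763, -0.0247]), np.int64(66), np.float64(0.19535892654753606))
```

View pics/w5o.png

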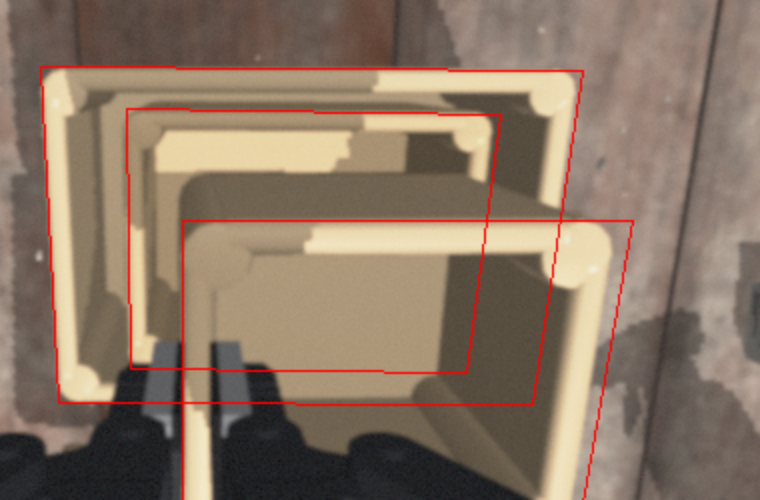

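Both seated rims show well: big rim corner at crop (41,67), middle at (127,108). For the held small box, the drawn far corner (633,221) lies about 20 crop px outside the real one (612,230), so the box may hang tilted or low. I'll fit its full pose from numbers.

```bash
cat > f6.py <<'E'
from h import *
def fit6(im,K,p,R,v0,L,W,edges):
    """box rim pose in the tool frame: v=(tx,ty,tz mm centre, rx,ry,rz rad); rim x along tool y"""
    g=cv2.GaussianBlur(im,(0,0),.8).astype(np.float32).sum(2);Rk,tk=np.array(K["R"]),np.array(K["t"])
    def P(v,S):
        q=Rn.from_rotvec(v[3:]).apply(np.c_[S[:,1],S[:,0],0*S[:,0]])+np.array(v[:3])/1e3
        X=(p+q@R.T)@Rk.T+tk;return np.c_[K["fx"]*X[:,0]/X[:,2]+K["cx"],K["fy"]*X[:,1]/X[:,2]+K["cy"]]
    S=[];N=[]
    for e,lo,hi in edges:
        n=np.array(dict(N=(1,0),S=(-1,0),E=(0,1),W=(0,-1))[e],float)
        for k in np.linspace(lo,hi,40)/2: S.append(n*[L/2,W/2]+np.abs(n[::-1])*[L,W]*k);N.append(n)
    S=np.array(S);N=np.array(N);v=np.array(v0,float)
    for i in range(12):
        q=P(v,S);d=P(v,S+N*.003)-q;d/=np.linalg.norm(d,axis=1)[:,None];r=14 if i<3 else 6 if i<6 else 3
        t=np.arange(-r,r+.1,.25);xy=(q[:,None]+d[:,None]*t[None,:,None]).astype(np.float32)
        G=-np.gradient(cv2.remap(g,xy[...,0].copy(),xy[...,1].copy(),1),axis=1)/.25
        j=G.argmax(1);T=q+d*t[j][:,None];ok=G.max(1)>10
        f=lambda w:np.r_[((P(w,S)-T)*d).sum(1)[ok],(w[3:]-0)*3]
        v=least_squares(f,v,loss="soft_l1",f_scale=.7,x_scale=[1,1,1,.02,.02,.02]).x
    return v,ok.sum(),np.median(abs(f(v)[:-3]))
E
python3 - <<'E'
from f6 import *
o=ctrl.get_obs();p=np.array(o["tool_pos"]);R=Rn.from_rotvec(o["tool_rot"]).as_matrix();K=ctrl.calibration("wrist")
a=cv2.imread("pics/w5.png")
for z in (-34.7,-28):
  for ed in ([("E",-.8,.8),("S",.3,.85),("N",-.2,.8)],[("E",-.8,.8),("S",.3,.85)]):
    print(z,fit6(a,K,p,R,(0,42,z,0,0,0),.092,.082,ed))
# middle held earlier, as reference, from w3: same method impossible w/o its pose
E
```

```text
-34.7 (array([  5.8458,  42.1217, -18.9763,  -0.3812,   0.6023,  -0.2263]), np.int64(114), np.float64(0.38478230551301645))
-34.7 (array([  99.4203,   48.7764, -180.0964,    0.    ,   -0.    ,    0.    ]), np.int64(0), np.float64(nan))
-28 (array([ 11.5498,  44.4511, -15.2356,  -0.3972,   0.7891,  -0.2829]), np.int64(109), np.float64(0.36773313707128724))
-28 (array([  22.5   ,   54.0121, -178.3803,   -0.    ,   -0.    ,    0.    ]), np.int64(0), np.float64(nan))
  return _methods._mean(a, axis=axis, dtype=dtype,
  ret = ret.dtype.type(ret / rcount)
```

```bash
python3 - <<'E'
from h import *
o=ctrl.get_obs();p=np.array(o["tool_pos"]);R=Rn.from_rotvec(o["tool_rot"]).as_matrix();K=ctrl.calibration("wrist")
n=lambda x,y:np.array([(x+.5)/2-.5+180,(y+.5)/2-.5+80])
A,B,C=n(183,222),n(613,222),n(543,490)
a=cv2.cvtColor(cv2.imread("pics/w5.png"),6).astype(float)
for r in (200,215,230,250,270,290,310):
    row=cv2.GaussianBlur(a,(0,0),.8)[r,430:500];gr=-np.gradient(row);j=gr.argmax();print(r,"N edge col",430+j,gr[j],end="; ")
print()
for c in (290,320,350,380,410,440,460): 
    col=cv2.GaussianBlur(a,(0,0),.8)[165:210,c];gr=np.gradient(col);j=gr.argmax();print(c,"E edge row",165+j,gr[j],end="; ")
print()
def P(q): return proj("wrist",(p+np.atleast_2d(q)@R.T))
def model(v,s):
    x,y,z,rx,ry,rz=v;Q=Rn.from_rotvec([rx,ry,rz])
    return P(Q.apply(np.array(s))+[x,y+.042,z])
for freez in (0,1):
  def f(v):
    s=[(.041,-.046,0),(.041,.046,0),(-.02,.046,0)]
    q=model(v,s);d=q[2]-q[1];d/=np.linalg.norm(d);nn=np.array([d[1],-d[0]])
    w=np.array([.002,.002,.003 if freez else .02,.03,.2,.02])
    return np.r_[q[0]-A,q[1]-B,(C-q[1])@nn,(v-[0,0,-.0347,0,0,0])/w]
  s=least_squares(f,[0,0,-.0347,0,0,0],x_scale=[.01,.01,.01,.1,.1,.1]);print(s.x,s.fun[:5])
E
```

```text
200 N edge col 485 21.16194489574346; 215 N edge col 483 15.899192133050619; 230 N edge col 481 15.34514191368092; 250 N edge col 478 17.751908310463023; 270 N edge col 475 31.292997541672108; 290 N edge col 491 16.562869089064137; 310 N edge col 468 12.25310910825256; 
290 E edge row 191 15.78221282936213; 320 E edge row 190 11.851509299418154; 350 E edge row 190 18.782746801847196; 380 E edge row 190 18.571180392255684; 410 E edge row 190 17.79010698084724; 440 E edge row 190 18.127313469353524; 460 E edge row 189 17.995647390044176; 
[-0.0043  0.0013 -0.0233  0.0117  0.1428  0.0033] [-0.3074 -0.2497  0.1821 -0.1826  0.0182]
[-0.0039  0.0006 -0.0269  0.0565  0.1178  0.0162] [-0.7375 -0.2872  0.4197 -0.0763 -0.3511]
```

```bash
python3 -m handwheel '[[[0.25,0.1,0],[0,0,0]],[[0.25,0.1,2],[0,0,0]],[[0.25,0.1,4],[0,0,0]],[[0.25,0.1,5.5],[0,0,0]],[[0.25,0.1,6.5],[0,0,0]]]'
python3 -m handwheel '[[[0,0,1],[0,0,0]],[[0,0,2],[0,0,0]],[[0,0,3],[0,0,0]],[[0,0,3],[0,0,0]]]'
```

```text
t: 16.62
tool_pos: [0.5188, -0.0708, 0.1316]
tool_rot: [-2.248, -2.192, 0.002]
contact_force: [0.0, -1.2, -1.2]
opening: 0.0052
grip_force: 59.3
t: 17.12
tool_pos: [0.5191, -0.0708, 0.1026]
tool_rot: [-2.248, -2.192, 0.001]
contact_force: [-0.6, 1.1, -1.0]
opening: 0.0052
grip_force: 59.3
```

```bash
python3 -m handwheel '[[[0,0,1],[0,0,0]],[[0,0,2],[0,0,0]],[[0,0,2.7],[0,0,0]],[[0,0,3.2],[0,0,0]],[[0,0,3.2],[0,0,0]]]' | egrep 'pos|force'
python3 -m handwheel '[[[0,0,0.2],[0,0,0]],[[0,0,0.4],[0,0,0]],[[0,0,0.4],[0,0,0]]]' | egrep 'pos|force'
```

```text
tool_pos: [0.5194, -0.0709, 0.0711]
contact_force: [1.4, -0.4, -2.0]
grip_force: 59.3
tool_pos: [0.5197, -0.0709, 0.0677]
contact_force: [-0.4, 0.2, -1.3]
grip_force: 59.3
```

```bash
python3 -m handwheel '[[[0,0,0.2],[0,0,0]],[[0,0,0.4],[0,0,0]],[[0,0,0.4],[0,0,0]]]' | egrep 'pos|force'
```

```text
tool_pos: [0.5195, -0.0709, 0.0634]
contact_force: [0.2, -0.4, -2.1]
grip_force: 59.3
```

```bash
python3 -m handwheel '[[[0,0,0.15],[0,0,0]],[[0,0,0.3],[0,0,0]],[[0,0,0.3],[0,0,0]]]' | egrep 'pos|force'
python3 -m handwheel '[[[0,0,0.1],[0,0,0]],[[0,0,0.2],[0,0,0]],[[0,0,0.2],[0,0,0]]]' | egrep 'pos|force'
```

```text
tool_pos: [0.5196, -0.0709, 0.0605]
contact_force: [0.3, -0.3, -1.7]
grip_force: 59.3
tool_pos: [0.5198, -0.071, 0.0588]
contact_force: [0.2, 0.3, -0.7]
grip_force: 59.4
```

```bash
python3 -m handwheel '[[[0,0,0.1],[0,0,0]],[[0,0,0.2],[0,0,0]],[[0,0,0.2],[0,0,0]]]' | egrep 'pos|force'
python3 -m handwheel '[[[0,0,0.1],[0,0,0]],[[0,0,0.2],[0,0,0]],[[0,0,0.2],[0,0,0]]]' | egrep 'pos|force'
```

```text
tool_pos: [0.5199, -0.071, 0.0582]
contact_force: [-5.4, 1.2, 8.0]
grip_force: 60.5
tool_pos: [0.5199, -0.071, 0.0582]
contact_force: [-10.5, 2.6, 18.1]
grip_force: 61.8
```

```bash
python3 -m handwheel '[[[0,0,-0.2],[0,0,0]],[[0,0,-0.2],[0,0,0]],[[0,0,-0.2],[0,0,0]],[[0,0,-0.2],[0,0,0]],[[0,0,-0.2],[0,0,0]]]' 0.75 20 | egrep 'pos|force|open'
python3 -m handwheel '[[[0,0,-1],[0,0,0]],[[0,0,-2.5],[0,0,0]],[[0,0,-5],[0,0,0]],[[0,0,-10],[0,0,0]],[[0,0,-16],[0,0,0]]]' | egrep 'pos|force'
python3 -m handwheel '[[[0,0,-6],[0,0,0]],[[0,0,-12],[0,0,0]],[[-6,0,-15],[0,0,0]],[[-12,0,-15],[0,0,0]],[[-12,0,-15],[0,0,0]]]' | egrep '^t|pos|force'
python3 - <<'E'
from h import *
K=ctrl.calibration("wrist");a=ctrl.get_image("wrist");cv2.imwrite("pics/w6.png",a)
t=ctrl.get_image("top");cv2.imwrite("pics/t6.png",t);Kt=ctrl.calibration("top")
o=ctrl.get_obs();print(o["tool_pos"],o["q"])
for n,v0,l,w,z in [("large",(.5617,-.073,-.025),.2,.136,.108),("mid",(.563,-.074,-.025),.144,.108,.101),("small",(.5635,-.075,-.025),.092,.082,.093),("slab",(.5575,-.2305,-.08),.206,.142,.125)]:
    print(n,"wrist",efit(a,K,v0,l,w,z,r=5),"vis px",proj("wrist",(v0[0],v0[1],z)),"top",efit(t,Kt,v0,l,w,z,r=4))
E
```

```text
tool_pos: [0.5197, -0.0709, 0.0565]
contact_force: [-0.0, -1.1, -1.1]
opening: 0.0107
grip_force: 0.0
tool_pos: [0.5191, -0.0707, 0.2184]
contact_force: [1.3, -0.4, 0.9]
grip_force: 0.0
t: 21.88
tool_pos: [0.5162, -0.1941, 0.3682]
tool_rot: [2.253, 2.186, -0.0]
contact_force: [-0.3, 0.3, -0.5]
grip_force: 0.0
[ 0.5165 -0.1912  0.3674] [-0.4899 -0.1685  1.5542  0.0004  1.7554 -0.4635]
large wrist (array([ 0.5607, -0.072 , -0.0237]), np.int64(99), np.float64(0.5079162267959588)) vis px [[313.5145  69.394 ]] top (array([ 0.5616, -0.0736, -0.024 ]), np.int64(132), np.float64(0.23660683839892527))
mid wrist (array([ 0.5625, -0.0743, -0.0218]), np.int64(132), np.float64(0.9883048659155061)) vis px [[314.0191  71.0293]] top (array([ 0.5677, -0.0603, -0.0166]), np.int64(129), np.float64(0.7020106272281821))
small wrist (array([ 0.5632, -0.0752, -0.0176]), np.int64(132), np.float64(0.7345144536838795)) vis px [[313.7629  72.7277]] top (array([ 0.5652, -0.0762, -0.0303]), np.int64(132), np.float64(0.5024426623830798))
slab wrist (array([ 0.5578, -0.2329, -0.0858]), np.int64(131), np.float64(1.2453877367947204)) vis px [[311.3313 203.4906]] top (array([ 0.557 , -0.2346, -0.0823]), np.int64(90), np.float64(0.36292518341330293))
```

```bash
python3 -m handwheel '[[[-5,1.5,2],[0,0,0]],[[-10,3,5],[0,0,0]],[[-15.3,4.3,9],[0,0,0]],[[-15.3,4.3,12],[0,0,0]],[[-15.3,4.3,14],[0,0,0]]]' -1 80 | egrep 'pos|force'
python3 -m handwheel '[[[0,0,0],[0,0,0]],[[0,0,0],[0,0,0]]]' | egrep 'pos|open'
python3 - <<'E'
from h import *
delta((.557,-.345,.101),-.024)
E
```

```text
tool_pos: [0.5557, -0.3434, 0.2243]
contact_force: [-0.9, 0.4, 0.7]
grip_force: 0.0
tool_pos: [0.5569, -0.3443, 0.2291]
opening: 0.0855
TCP [ 0.5569 -0.3443  0.2291] yaw -0.02355875799747405 shift [-0.0427 -0.02   12.806 ] turn [0.0026 0.0018 0.0004] open 0.08552757326152545 t 22.85
```

```bash
python3 -m handwheel '[[[0,0,4],[0,0,0]],[[0,0,8],[0,0,0]],[[0,0,11],[0,0,0]],[[0,0,12.7],[0,0,0]],[[0,0,12.7],[0,0,0]]]' | egrep 'pos|force'
python3 -m handwheel '[[[0.5,0,0],[0,0,0]],[[1,0,0],[0,0,0]],[[1.5,0,0],[0,0,0]],[[2,0,0],[0,0,0]],[[2.5,0,0],[0,0,0]]]' | egrep 'pos|rot|force'
```

```text
tool_pos: [0.556, -0.3446, 0.0998]
contact_force: [0.9, -0.2, 0.2]
grip_force: 0.0
tool_pos: [0.5566, -0.3195, 0.0998]
tool_rot: [2.249, 2.193, 0.0]
contact_force: [0.2, 0.6, -0.3]
grip_force: 0.0
```

```bash
python3 -m handwheel '[[[0.5,0,-0.1],[0,0,0]],[[1,0,-0.1],[0,0,0]],[[1.5,0,-0.1],[0,0,0]],[[2,0,-0.1],[0,0,0]],[[2.5,0,-0.1],[0,0,0]]]' | egrep 'pos|rot|force'
python3 -m handwheel '[[[0.5,0,0],[0,0,0]],[[1,0,0],[0,0,0]],[[1.5,0,0],[0,0,0]],[[2,0,0],[0,0,0]],[[2.5,0,0],[0,0,0]]]' | egrep 'pos|rot|force'
python3 - <<'E'
from h import *
K=ctrl.calibration("top");a=ctrl.get_image("top");cv2.imwrite("pics/t7.png",a)
w=ctrl.get_image("wrist");cv2.imwrite("pics/w7.png",w)
o=ctrl.get_obs();y=o["tool_pos"][1]+.011+.071
print(o["tool_pos"],y,efit(a,K,(.557,y,-.03),.206,.142,.125,r=5),efit(a,K,(.557,y,-.03),.206,.142,.125,"NSE",r=5))
print("large",efit(a,K,(.5616,-.0736,-.024),.2,.136,.108,"NSE",r=3))
E
```

```text
tool_pos: [0.5571, -0.2946, 0.1007]
tool_rot: [-2.249, -2.193, 0.0]
contact_force: [-0.6, 0.4, -0.1]
grip_force: 0.0
tool_pos: [0.5578, -0.2696, 0.1007]
tool_rot: [2.249, 2.193, 0.0]
contact_force: [-0.1, -0.1, 0.2]
grip_force: 0.0
[ 0.5578 -0.2694  0.1006] -0.18737816345626956 (array([ 0.5601, -0.2019, -0.0321]), np.int64(103), np.float64(0.4996287230786498)) (array([ 0.5611, -0.1931, -0.0937]), np.int64(75), np.float64(0.8027219632717891))
large (array([ 0.5617, -0.0736, -0.027 ]), np.int64(99), np.float64(0.23068908074798802))
```

```bash
python3 - <<'E'
import cv2,numpy as np
w=cv2.imread("pics/w7.png");t=cv2.imread("pics/t7.png")
c=cv2.resize(t[150:280,280:410],(400,400),interpolation=cv2.INTER_CUBIC)
cv2.imwrite("pics/c7.png",np.hstack([cv2.resize(w,(400,300))[:, :] if 0 else cv2.copyMakeBorder(cv2.resize(w,(400,300)),0,100,0,0,0),c]))
E
```

```text
(no output)
```

View pics/c7.png

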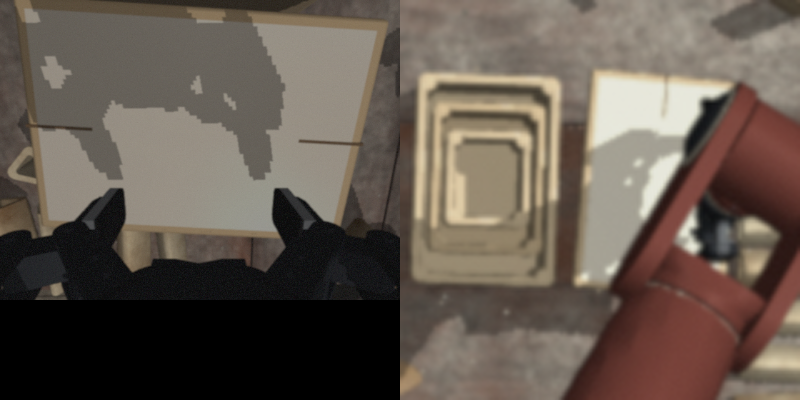

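Left, wrist view: the open fingertips at panel (122,190) and (275,190) show above the slab, whose near edge runs behind them at row 230, so they passed over it and the slab has not moved. Right, top view: the nest is neat and square. I'll narrow the opening and find the true tip height by a gentle touch above the brick.

```bash
python3 - <<'E'
from h import *
for uv in [(280,324),(200,318)]: print("slab -y edge",ray("wrist",uv,.125))
E
python3 -m handwheel '[[[0,0,-2],[0,0,0]],[[0,0,-4],[0,0,0]],[[2,0,-4],[0,0,0]],[[4.5,0,-4],[0,0,0]],[[4.5,0,-4],[0,0,0]]]' -0.2 | egrep 'pos|force|open'
python3 -m handwheel '[[[0,0,0.4],[0,0,0]],[[0,0,0.7],[0,0,0]],[[0,0,1],[0,0,0]],[[0,0,1],[0,0,0]]]' | egrep 'pos|force|open'
```

```text
slab -y edge [ 0.5585 -0.3011  0.125 ]
slab -y edge [ 0.5195 -0.2969  0.125 ]
tool_pos: [0.5584, -0.222, 0.1397]
contact_force: [-0.6, 0.2, -0.8]
opening: 0.0514
grip_force: 0.0
tool_pos: [0.5586, -0.2251, 0.1301]
contact_force: [0.7, -1.0, -0.0]
opening: 0.0512
grip_force: 0.0
```

```bash
python3 -m handwheel '[[[0,0,0.2],[0,0,0]],[[0,0,0.3],[0,0,0]],[[0,0,0.4],[0,0,0]]]' | egrep 'pos|contact'
python3 -m handwheel '[[[0,0,0.15],[0,0,0]],[[0,0,0.25],[0,0,0]],[[0,0,0.25],[0,0,0]]]' | egrep 'pos|contact'
```

```text
tool_pos: [0.5589, -0.225, 0.1267]
contact_force: [0.6, -0.0, 0.0]
tool_pos: [0.5588, -0.2249, 0.1241]
contact_force: [-0.6, 0.2, -0.5]
```

```bash
python3 -m handwheel '[[[0,0,0.15],[0,0,0]],[[0,0,0.2],[0,0,0]],[[0,0,0.2],[0,0,0]]]' | egrep 'pos|contact'

```

```text
tool_pos: [0.5588, -0.2249, 0.1221]
contact_force: [-0.3, -0.0, 0.4]
```

```bash
python3 -m handwheel '[[[0,0,0.15],[0,0,0]],[[0,0,0.2],[0,0,0]],[[0,0,0.2],[0,0,0]]]' | egrep 'pos|contact'

```

```text
tool_pos: [0.5589, -0.2249, 0.1201]
contact_force: [0.4, -0.1, -0.4]
```

```bash
python3 -m handwheel '[[[0,0,0.15],[0,0,0]],[[0,0,0.2],[0,0,0]],[[0,0,0.2],[0,0,0]]]' | egrep 'pos|contact'

```

```text
tool_pos: [0.5589, -0.225, 0.1181]
contact_force: [0.7, -0.3, -1.0]
```

```bash
python3 -m handwheel '[[[0,0,0.15],[0,0,0]],[[0,0,0.2],[0,0,0]],[[0,0,0.2],[0,0,0]]]' | egrep 'pos|contact'

```

```text
tool_pos: [0.5589, -0.2249, 0.1161]
contact_force: [0.3, 0.7, -0.0]
```

```bash
python3 -m handwheel '[[[0,0,0.15],[0,0,0]],[[0,0,0.2],[0,0,0]],[[0,0,0.2],[0,0,0]]]' | egrep 'pos|contact'

```

```text
tool_pos: [0.5589, -0.225, 0.1141]
contact_force: [0.4, -0.0, -0.3]
```

```bash
python3 -m handwheel '[[[0,0,0.15],[0,0,0]],[[0,0,0.2],[0,0,0]],[[0,0,0.2],[0,0,0]]]' | egrep 'pos|contact'

```

```text
tool_pos: [0.5589, -0.2249, 0.1121]
contact_force: [-0.0, -0.3, 0.7]
```

```bash
python3 -m handwheel '[[[0,0,0.15],[0,0,0]],[[0,0,0.2],[0,0,0]],[[0,0,0.2],[0,0,0]]]' | egrep 'pos|contact'

```

```text
tool_pos: [0.5589, -0.225, 0.1101]
contact_force: [0.8, 0.2, 0.1]
```

```bash
python3 -m handwheel '[[[0,0,0.1],[0,0,0]],[[0,0,0.15],[0,0,0]],[[0,0,0.15],[0,0,0]]]' | egrep 'pos|contact'
python3 -m handwheel '[[[0,0,0.1],[0,0,0]],[[0,0,0.15],[0,0,0]],[[0,0,0.15],[0,0,0]]]' | egrep 'pos|contact'
```

```text
tool_pos: [0.5589, -0.2249, 0.1086]
contact_force: [-0.0, 0.6, 0.5]
tool_pos: [0.5589, -0.225, 0.1071]
contact_force: [0.0, -0.6, -0.7]
```

```bash
python3 - <<'E'
from h import *
w=ctrl.get_image("wrist");cv2.imwrite("pics/w8.png",w)
a=cv2.imread("pics/w7.png").astype(int);g=w.sum(2).astype(int)
# inner-edge columns of the dark fingers by row
for im,n in((cv2.imread("pics/w7.png"),"w7"),(w,"w8")):
    d=(im.max(2)<60);print(n)
    for r in range(240,325,8):
        c=np.where(d[r])[0];print(r,c[c<278].max() if (c<278).any() else None,c[c>278].min() if (c>278).any() else None,end=" | ")
E
```

```text
w7
240 None 550 | 248 3 548 | 256 16 547 | 264 170 385 | 272 172 384 | 280 173 383 | 288 174 382 | 296 174 382 | 304 174 382 | 312 172 383 | 320 169 388 | w8
240 None 542 | 248 None 540 | 256 217 339 | 264 218 338 | 272 218 338 | 280 219 338 | 288 219 337 | 296 218 338 | 304 216 340 | 312 214 342 | 320 211 345 |
```

```bash
for i in 1; do python3 -m handwheel '[[[0,0,0.1],[0,0,0]],[[0,0,0.2],[0,0,0]],[[0,0,0.2],[0,0,0]]]' | egrep 'pos|contact'; done
python3 -m handwheel '[[[0,0,0.1],[0,0,0]],[[0,0,0.2],[0,0,0]],[[0,0,0.2],[0,0,0]]]' | egrep 'pos|contact'
```

```text
tool_pos: [0.5588, -0.2249, 0.105]
contact_force: [0.5, -1.0, -0.9]
tool_pos: [0.5588, -0.2249, 0.1031]
contact_force: [0.1, 0.0, -0.8]
```

```bash
python3 -m handwheel '[[[0,0,0.1],[0,0,0]],[[0,0,0.2],[0,0,0]],[[0,0,0.2],[0,0,0]]]' | egrep 'pos|contact'
```

```text
tool_pos: [0.5588, -0.2249, 0.1011]
contact_force: [-0.1, -0.2, 1.1]
```

```bash
python3 -m handwheel '[[[0,0,0.1],[0,0,0]],[[0,0,0.2],[0,0,0]],[[0,0,0.2],[0,0,0]]]' | egrep '^t:|pos|contact'
```

```text
t: 32.25
tool_pos: [0.5588, -0.2249, 0.099]
contact_force: [-0.4, 0.3, -0.3]
```

```bash
python3 -m handwheel '[[[0,0,0.2],[0,0,0]],[[0,0,0.4],[0,0,0]],[[0,0,0.4],[0,0,0]]]' | egrep 'pos|contact'
python3 -m handwheel '[[[0,0,0.1],[0,0,0]],[[0,0,0.2],[0,0,0]],[[0,0,0.2],[0,0,0]]]' | egrep 'pos|contact'
```

```text
tool_pos: [0.5587, -0.2249, 0.0948]
contact_force: [0.2, -0.2, -0.4]
tool_pos: [0.5588, -0.2249, 0.0931]
contact_force: [0.1, -0.2, -0.3]
```

```bash
python3 -m handwheel '[[[0,0,0.1],[0,0,0]],[[0,0,0.2],[0,0,0]],[[0,0,0.2],[0,0,0]]]' | egrep 'pos|contact'
```

```text
tool_pos: [0.5591, -0.225, 0.0922]
contact_force: [-3.7, 0.6, 5.6]
```

```bash
python3 -m handwheel '[[[0,0,0.1],[0,0,0]],[[0,0,0.2],[0,0,0]],[[0,0,0.2],[0,0,0]]]' | egrep '^t:|pos|contact'
python3 - <<'E'
from h import *
w=ctrl.get_image("wrist");cv2.imwrite("pics/w9.png",w);d=(w.max(2)<60)
for r in range(232,300,6):
    c=np.where(d[r])[0];print(r,c[c<278].max() if (c<278).any() else None,c[c>278].min() if (c>278).any() else None,end=" | ")
print(w[225:300:6,210].tolist())
E
```

```text
t: 33.75
tool_pos: [0.5591, -0.2251, 0.0921]
contact_force: [-7.0, 4.1, 13.3]
232 None 558 | 238 None 557 | 244 None 556 | 250 None 555 | 256 217 339 | 262 217 338 | 268 218 338 | 274 218 337 | 280 218 337 | 286 219 337 | 292 219 337 | 298 218 338 | [[162, 178, 186], [146, 160, 169], [121, 130, 136], [112, 122, 126], [113, 120, 127], [68, 68, 68], [37, 38, 39], [9, 13, 7], [16, 16, 18], [28, 25, 23], [25, 14, 16], [15, 9, 19], [25, 24, 18]]
```

Contact at TCP z = 0.092, so at this opening the tips stand 33 mm behind the TCP. I need TCP z ≈ 0.081 for pushing. I'll back off behind the slab.

```bash
python3 -m handwheel '[[[0,0,-2],[0,0,0]],[[0,0,-4],[0,0,0]],[[-5,0,-4.5],[0,0,0]],[[-10,0,-4.5],[0,0,0]],[[-12,-0.2,-4.5],[0,0,0]]]' | egrep 'pos|contact'
python3 -m handwheel '[[[0,0,2],[0,0,0]],[[0,0,4],[0,0,0]],[[0,0,5],[0,0,0]],[[0,0,5],[0,0,0]]]' | egrep 'pos|rot|contact'
```

```text
tool_pos: [0.554, -0.3475, 0.1355]
contact_force: [0.7, 0.4, -0.8]
tool_pos: [0.5531, -0.3431, 0.082]
tool_rot: [-2.245, -2.192, 0.001]
contact_force: [0.4, 0.6, 0.1]
```

```bash
python3 -m handwheel '[[[0.6,0.3,0],[0,0,0]],[[1.2,0.3,0],[0,0,0]],[[1.8,0.3,0],[0,0,0]],[[2.4,0.3,0],[0,0,0]],[[3,0.3,0],[0,0,0]]]' | egrep 'pos|contact'
python3 -m handwheel '[[[0.5,0,0],[0,0,0]],[[1,0,0],[0,0,0]],[[1.5,0,0],[0,0,0]],[[2,0,0],[0,0,0]],[[2.5,0,0],[0,0,0]]]' | egrep 'pos|contact'
python3 - <<'E'
from h import *
K=ctrl.calibration("wrist");w=ctrl.get_image("wrist");cv2.imwrite("pics/w10.png",w);Kt=ctrl.calibration("top");a=ctrl.get_image("top");cv2.imwrite("pics/t10.png",a)
o=ctrl.get_obs();y=o["tool_pos"][1]+.010+.071;print(o["tool_pos"],"expect",y)
for e in ("NSEW","NSE"):print("wrist",efit(w,K,(.559,y,-.04),.206,.142,.125,e,r=8),"top",efit(a,Kt,(.559,y,-.04),.206,.142,.125,e.replace("W",""),r=5))
E
```

```text
tool_pos: [0.5579, -0.3151, 0.0845]
contact_force: [1.3, -2.0, 0.0]
tool_pos: [0.5583, -0.29, 0.0844]
contact_force: [-0.8, -3.9, 0.3]
[ 0.5583 -0.2893  0.0844] expect -0.20833154556828476
wrist (array([ 0.556 , -0.2066, -0.0241]), np.int64(37), np.float64(0.29336377947834386)) top (array([ 0.5534, -0.2109, -0.0239]), np.int64(86), np.float64(0.5084420547271743))
wrist (array([ 0.54  , -0.0871,  0.4704]), np.int64(0), np.float64(nan)) top (array([ 0.5534, -0.2109, -0.0239]), np.int64(86), np.float64(0.5084420547271743))
  return _methods._mean(a, axis=axis, dtype=dtype,
  ret = ret.dtype.type(ret / rcount)
```

```bash
python3 -m handwheel '[[[0.7,0.05,0.2],[0,0,0]],[[1.4,0.1,0.25],[0,0,0]],[[2.1,0.15,0.25],[0,0,0]],[[2.8,0.2,0.25],[0,0,0]],[[3.5,0.25,0.25],[0,0,0]]]' | egrep 'pos|contact'
python3 -m handwheel '[[[0.7,0.05,0],[0,0,0]],[[1.4,0.1,0],[0,0,0]],[[2.1,0.15,0],[0,0,0]],[[2.8,0.2,0],[0,0,0]],[[3.5,0.2,0],[0,0,0]]]' | egrep 'pos|contact'
python3 -m handwheel '[[[0.7,0.05,0],[0,0,0]],[[1.4,0.1,0],[0,0,0]],[[2.1,0.1,0],[0,0,0]],[[2.8,0.1,0],[0,0,0]],[[2.8,0.1,0],[0,0,0]]]' | egrep 'pos|contact'
python3 - <<'E'
from h import *
K=ctrl.calibration("wrist");w=ctrl.get_image("wrist");cv2.imwrite("pics/w11.png",w);Kt=ctrl.calibration("top");a=ctrl.get_image("top");cv2.imwrite("pics/t11.png",a)
o=ctrl.get_obs();y=o["tool_pos"][1]+.0815;print(o["tool_pos"],"expect",y,o["t"])
print("wrist",efit(w,K,(.559,y,-.024),.206,.142,.124,r=8),"top",efit(a,Kt,(.559,y,-.024),.206,.142,.124,"NSE",r=5))
E
```

```text
tool_pos: [0.5625, -0.2564, 0.0834]
contact_force: [-0.6, -5.2, 3.6]
tool_pos: [0.5654, -0.2213, 0.0832]
contact_force: [0.4, -4.7, 3.8]
tool_pos: [0.5666, -0.1917, 0.0822]
contact_force: [0.4, -1.9, 1.0]
[ 0.5662 -0.1917  0.0816] expect -0.11023874988570607 38.25
wrist (array([ 0.5559, -0.1084, -0.0234]), np.int64(40), np.float64(0.4843924303626206)) top (array([ 0.5621, -0.114 , -0.0095]), np.int64(87), np.float64(0.4742322092160555))
```

```bash
python3 -m handwheel '[[[0.6,0,-0.2],[0,0,0]],[[1.2,0,-0.2],[0,0,0]],[[1.8,0,-0.2],[0,0,0]],[[2.4,0,-0.2],[0,0,0]],[[2.8,0,-0.2],[0,0,0]]]' | egrep 'pos|contact'
python3 - <<'E'
from h import *
K=ctrl.calibration("wrist");w=ctrl.get_image("wrist");cv2.imwrite("pics/w12.png",w);Kt=ctrl.calibration("top");a=ctrl.get_image("top");cv2.imwrite("pics/t12.png",a)
o=ctrl.get_obs();y=o["tool_pos"][1]+.0815;R=Rn.from_rotvec(o["tool_rot"]).as_matrix();print(o["tool_pos"],"yaw",np.arctan2(R[1,1],R[0,1]),"expect",y,o["t"])
for z in (.123,):
  for y0 in (-.004,0,.004): print("wrist",efit(w,K,(.561,y+y0,-.024),.206,.142,z,r=6),"top",efit(a,Kt,(.561,y+y0,-.024),.206,.142,z,"NSE",r=5))
E
```

```text
tool_pos: [0.5668, -0.1635, 0.0835]
contact_force: [-0.1, -2.2, -1.8]
[ 0.567  -0.1632  0.0837] yaw -0.024503041951044306 expect -0.08174918904238061 38.975
wrist (array([ 0.5614, -0.0847, -0.0239]), np.int64(28), np.float64(0.3208964965401269)) top (array([ 0.5625, -0.0811, -0.0762]), np.int64(92), np.float64(0.5505816450990765))
wrist (array([ 0.5614, -0.08  , -0.023 ]), np.int64(55), np.float64(0.22427485955924747)) top (array([ 0.5625, -0.0809, -0.0762]), np.int64(93), np.float64(0.6515627317024933))
wrist (array([ 0.5614, -0.0801, -0.0228]), np.int64(55), np.float64(0.24696009322412965)) top (array([ 0.5625, -0.0808, -0.0788]), np.int64(93), np.float64(0.5177586012789889))
```

```bash
python3 -m handwheel '[[[0.3,0,0],[0,0,0]],[[0.6,0,0],[0,0,0]],[[0.7,0,0],[0,0,0]],[[0.7,0,0],[0,0,0]]]' | egrep 'pos|contact'
python3 -m handwheel '[[[-0.7,0,0],[0,0,0]],[[-1.5,0,-0.5],[0,0,0]],[[-3,0,-5],[0,0,0]],[[-6,0,-11],[0,0,0]],[[-10,0,-16],[0,0,0]]]' | egrep 'pos|contact'
python3 -m handwheel '[[[-2,0,-4],[0,0,0]],[[-5,0,-8],[0,0,0]],[[-8,0,-12],[0,0,0]],[[-8,0,-12],[0,0,0]]]' | egrep 'pos|contact'
python3 - <<'E'
from h import *
Kt=ctrl.calibration("top");a=ctrl.get_image("top");cv2.imwrite("pics/t13.png",a)
s=ctrl.get_image("scene");cv2.imwrite("pics/s13.png",s);Ks=ctrl.calibration("scene");print(ctrl.get_obs()["t"])
K0=cv2.imread("pics/scene0.png");t0=cv2.imread("pics/top0.png")
print("large ref top",efit(t0,Kt,(.5616,-.0736,-.024),.2,.136,.108),"scene",efit(K0,Ks,(.5616,-.0736,-.024),.2,.136,.108,r=4))
for r in (4,6):print("top",efit(a,Kt,(.561,-.074,-.024),.206,.142,.123,r=r),"scene",efit(s,Ks,(.561,-.074,-.024),.206,.142,.123,r=r))
for e in "NSEW":print(e,efit(a,Kt,(.561,-.074,-.024),.206,.142,.123,"NSEW".replace(e,""),r=5))
E
```

```text
tool_pos: [0.5673, -0.1572, 0.0839]
contact_force: [-0.2, -2.6, -0.2]
tool_pos: [0.5648, -0.2541, 0.2416]
contact_force: [1.1, -0.2, -0.2]
tool_pos: [0.5633, -0.3364, 0.3641]
contact_force: [0.1, -0.3, -0.3]
40.7
large ref top (array([ 0.5616, -0.0738, -0.023 ]), np.int64(132), np.float64(0.24554263483766786)) scene (array([ 0.5612, -0.0745, -0.025 ]), np.int64(132), np.float64(0.2312431118622232))
top (array([ 0.5635, -0.0761, -0.0238]), np.int64(132), np.float64(0.4953865486227045)) scene (array([ 0.5634, -0.0769, -0.0142]), np.int64(132), np.float64(0.36939010381199644))
top (array([ 0.5635, -0.0761, -0.0238]), np.int64(132), np.float64(0.4953865486227045)) scene (array([ 0.5633, -0.077 , -0.017 ]), np.int64(132), np.float64(0.4095632808572506))
N (array([ 0.565 , -0.0761, -0.0288]), np.int64(99), np.float64(0.2830113668128054))
S (array([ 0.562 , -0.0761, -0.0243]), np.int64(99), np.float64(0.27853471902734317))
E (array([ 0.5637, -0.0751, -0.0222]), np.int64(99), np.float64(0.4704900209992524))
W (array([ 0.5635, -0.0775, -0.0275]), np.int64(99), np.float64(0.2898203562982887))
```

The slab sits about 2 mm short in y and 2 mm over in x relative to the big box. One small nudge in y.

```bash
python3 -m handwheel '[[[4,0,3],[0,0,0]],[[9,0,7],[0,0,0]],[[14,0,10],[0,0,0]],[[14,0,14],[0,0,0]],[[14,0,18],[0,0,0]]]' | egrep 'pos|contact'
python3 -m handwheel '[[[0,0,3],[0,0,0]],[[0,0,6],[0,0,0]],[[0,0,9],[0,0,0]],[[0,0,9.8],[0,0,0]],[[0,0,9.8],[0,0,0]]]' | egrep 'pos|contact'
python3 -c "
from h import *
delta((.567,-.155,.084),-.024)"
```

```text
tool_pos: [0.565, -0.191, 0.1758]
contact_force: [-0.7, -0.8, 0.0]
tool_pos: [0.5653, -0.1925, 0.0799]
contact_force: [-0.1, 0.4, 0.9]
TCP [ 0.5653 -0.1925  0.0799] yaw -0.024315880784133413 shift [ 3.7503  0.0741 -0.4014] turn [-0.002  -0.0011 -0.0003] open 0.05112914424412835 t 41.95
```

```bash
python3 -m handwheel '[[[0.5,0.1,-0.4],[0,0,0]],[[1.3,0.1,-0.4],[0,0,0]],[[2.1,0.1,-0.4],[0,0,0]],[[2.9,0.1,-0.4],[0,0,0]],[[3.3,0.1,-0.4],[0,0,0]]]' | egrep 'pos|contact'
python3 -m handwheel '[[[0.3,0,0],[0,0,0]],[[0.45,0,0],[0,0,0]],[[0.45,0,0],[0,0,0]]]' | egrep 'pos|contact'
python3 -m handwheel '[[[-0.7,0,0],[0,0,0]],[[-1.5,0,-0.5],[0,0,0]],[[-3,0,-5],[0,0,0]],[[-6,0,-11],[0,0,0]],[[-10,0,-16],[0,0,0]]]' | egrep 'pos|contact'
python3 -m handwheel '[[[-2,0,-4],[0,0,0]],[[-5,0,-8],[0,0,0]],[[-8,0,-12],[0,0,0]],[[-8,0,-12],[0,0,0]]]' | egrep 'pos|contact'
python3 - <<'E'
from h import *
Kt=ctrl.calibration("top");a=ctrl.get_image("top");s=ctrl.get_image("scene");cv2.imwrite("pics/s14.png",s);Ks=ctrl.calibration("scene");print(ctrl.get_obs()["t"])
print("top",efit(a,Kt,(.563,-.074,-.024),.206,.142,.123,r=5),"scene",efit(s,Ks,(.563,-.074,-.024),.206,.142,.123,r=5))
print("if tilted/high",efit(s,Ks,(.563,-.074,-.024),.206,.142,.128,r=5)[1:])
E
```

```text
tool_pos: [0.568, -0.1598, 0.0849]
contact_force: [0.5, -0.4, 0.2]
tool_pos: [0.5681, -0.1564, 0.0849]
contact_force: [-0.1, -2.4, -0.7]
tool_pos: [0.5659, -0.253, 0.2429]
contact_force: [-0.1, -0.4, -0.5]
tool_pos: [0.5643, -0.3353, 0.3655]
contact_force: [0.1, 0.8, -0.4]
44.175
top (array([ 0.5635, -0.0753, -0.0245]), np.int64(132), np.float64(0.4703666167502237)) scene (array([ 0.5634, -0.0763, -0.015 ]), np.int64(132), np.float64(0.32112371599080314))
if tilted/high (np.int64(132), np.float64(0.5821946685356747))
```

```bash
python3 -c "
from station import ctrl
print(ctrl.finish_job())"
```

```text
the job is handed in; nothing more can be done
None
```

The job is handed in at about 44 s: middle then small box set down in the big one, and the cover slid over it, flat by the camera fits and about 2 mm off centre in x and y; the first push passed over the slab without touching it and was redone lower, and whether the big box shifted under the slab was not rechecked.

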